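Pin the swing arm of the cup sealer

ROBOT

A 6-joint arm with a two-finger parallel gripper is mounted at the origin on the work surface. World frame = base frame: x ahead of the robot, y to its left, z up, the work surface at z = 0. Lengths are in m, angles in degrees, forces in N, time in s.
With the tool pointing down it reaches from about 0.275 to 0.85 m from the base axis. Payload 19 kg.
Tool frame: the origin (TCP) lies at the very end of the fingers, on their centre line; the grasp point (between the pads) lies 19 mm behind it (robot.grip_point_offset is the distance from the TCP to the grasp point, in m); z points along the fingers, y is the line along which they close (so a half turn about z gives the same grasp; the last joint's range is limited). The gripper opens to 85 mm and grips with 20 to 120 N. Pads are 22 mm wide; open, the fingers measure 114 mm over their backs; the gripper's body (76 mm by 85 mm) begins 54 mm behind the grasp point. The pads swing forward as they close: fully open they stand 13 mm farther back than shut.
Start: joints at [57.869, 8.623, 82.357, -0, 89.026, -7.678], TCP at [0.238, 0.523, 0.231] pointing down, gripper open.
Joint ranges: [-160.23, 160.23], [-39.13, 120.54], [6.94, 153.29], [-79.49, 259.48], [9.18, 160.14], [-161.06, 161.06]. Speed limits (degrees/s): [108.29, 108.29, 127.2, 172.46, 172.46, 172.46].

INTERFACE

Orientations are given as a 3x3 rotation matrix whose columns are the frame's x, y, z axes.
In Python, from station import robot gives the robot as it stands.
- The arm moves only by the tool step_arm, never from a script. Its arguments are lists of equal length, an entry for each row: "fingers": the finger opening in m, from 0 to 0.0854; "translation": the shift along the tool's x, y, z in m, a list of three; "spin": the turn about the tool's z in degrees. In form: {"fingers": [fingers, ...], "translation": [[tx, ty, tz], ...], "spin": [spin, ...]}. A call has 1 to 8 rows; each row is the pose to reach, as a shift and turn from the pose commanded when the call began, along the tool's axes at that moment; what a row does not reach only later rows make up. A row lasts 1/12 s, in which the tool goes at most 41.7 mm and 7.16 degrees, less where a joint would pass 70% of its speed; a pose out of reach is approached as far as the arm can. A call with a gripper value outside its range is refused whole. The fingers move at their own pace and stop on an object; the grip force is fixed at half the most. Time passes only in rows, so rows that repeat a pose let the fingers close. It gives the time, the measured TCP pose, the force, the opening and the grip force at its end, in the units of the state.
- robot.state(): the state, without advancing time (a new reading comes with each control period).
- robot.capture(name): name is "scene" or "top" or "wrist"; returns the picture (384x512x3 uint8, red, green, blue); there is no depth.
- robot.camera_params(name): a dict with "fx", "fy", "cx", "cy" (pixels), "cam_to_world" (4x4, takes a point from camera to world coordinates); the wrist camera has in their place "mount" (4x4, takes a point from camera to tool coordinates, whose origin is the TCP and whose axes are the flange's). Camera axes: x right, y down, z forward; pixel columns grow to the right and rows downward; lengths in m; the calibration is good to about 2 mm. A picture is of the moment at which its call begins: read the wrist's pose just before it. camera_params takes no time and is no camera call.
- robot.hand_in(): hands the job in; it is judged then, once.
The state is a dict: "clock": time; "qpos": joint angles; "joint_vel": joint speeds; "joint_efforts": joint torques, N m; "tcp_pos": TCP position; "orientation": TCP orientation; "contact_force": force on the tool from outside, world axes, zero at the start; "torque": the same for the moment, N m; "opening": finger opening in m; "gripper_force": force on a finger pad.
Only numpy, scipy, OpenCV 4.12 (cv2) and the standard library are available. Lean on these libraries where they do the work, as an engineer would, in place of code of your own. Each camera call takes 0.05 s, during which the arm holds its last target. There are 200 camera calls.

TASK

Lock the cup sealer's swing arm on its pivot: take the steel lock pin from the counter, feel for the cross hole in the upright clevis pin and push the lock pin through it, from the side of the hole that faces the robot, until its head is fully home against the clevis pin, then swing its sprung wire loop over the top of the clevis pin so that it snaps shut around it. The clevis pin is loose and its hole stands out of line, so do not force it (never more than about 25 N on the lock pin), and leave the shaker, the syrup bottle and the spare cup ring where they stand.

Things in the scene. Friction and masses are not known exactly. Their poses are not given: they have to be found in the camera images.
- sealer: White cup sealing machine, its tower 140 to 400 mm to the right (-y) of the pivot. At its left front a swing arm hinges in a dark steel clevis bracket on an upright steel clevis pin. Origin: on the clevis pin's axis, at counter height; z up; x points away from the robot, roughly the way the lock pin goes in.
- cross (a point): Point on the clevis pin's axis at the height of its cross hole, 119 mm over the counter; axes as sealer. The hole is level, 9.6 mm wide and right through. The clevis pin is loose: its hole is left turned up to 0.8 rad either way off the x line, which no reading tells, so its mouth on the robot's side lies up to 9 mm left or right and must be felt for.
- lock_pin: Steel lock pin of about 100 g lying on the counter. Flat-sided head 30 mm long (x), 16 mm wide (y), 14 mm high (z), then a round shank, 8 mm thick and 37 mm long, along +x, with a blunt nose (edge barely broken) 52 mm from the origin. Origin: centre of the head's underside; the pin's axis is 7 mm above it. A wire loop is hinged to the tail of the head.
- pin_seat (a point): Point on the lock pin's axis, 28 mm ahead of the head's centre and 13 mm ahead of the head's front face: it coincides with cross when the head is fully home. Let go, the pin stays in the hole with some 0.1 rad of play, its head sagging a little.
- loop (a joint): Swing of the sprung wire loop (rad): 0 fully open, leaning back over the tail, as at the start; 0.83 upright; 2.4 fully shut, level with the shank and round its tip. Hinge: level, across the pin, 19 mm behind the head's centre, on the pin's axis. Over-centre spring: stays open by itself; pushed past 1.2 it snaps shut by itself; about 2 N at its end, moving with it along its arc, does it.
- loop_end (a point): Middle of the loop's far end, 75 mm from its hinge. The loop is of 4 mm wire, 44 mm wide outside and 36 mm inside, and passes over the clevis pin's top as it swings. With the pin home and the loop open this point is 102 mm behind (against the pin's x) and 51 mm above cross.
- shaker: Bystander: open steel shaker cup, 88 mm wide at the rim, 150 mm high, standing on the counter; origin at the centre of its underside.
- syrup: Bystander: amber syrup bottle, 72 mm wide, 210 mm high, standing on the counter; origin at the centre of its underside.
- spare_ring: Bystander: spare aluminium cup ring lying flat, 106 mm outside, 82 mm inside, 12 mm high; origin at the centre of its underside.
- clevis_top (a point): Top of the upright clevis pin (26 mm thick), on its axis, 14 mm above cross. Washer (32 mm wide) 9 mm below cross, bracket 13 mm below it. The clevis pin turns on its upright axis with a drag of 0.06 N m, so the lock pin's nose, some 5 mm deep in the hole's mouth, can turn it when moved sideways; pin and hole are greased and slide easily.
Mind the look-alikes: they are no part of the job. Leave any orange or red look-alike of the lock_pin alone.

How it is judged (in metres and radians):
On the way:
1. the lock pin is pushed home through the cross hole, its loop still open (distance between pin_seat and cross below 0.004 m and angle between the x axis of lock_pin and the x axis of sealer, either way round below 1.1 rad and value of joint loop below 0.8 rad), for 0.2 s.
At the end, for the whole second after the job is handed in: The lock pin's seat point is within 4 mm of the clevis pin's axis at the height of the cross hole (pin through, head home), its loop is shut (joint over 2.25 rad of 2.4) with its end beyond the clevis pin, on the side away from the robot, and the pin is at rest (distance between pin_seat and cross below 0.004 m and value of joint loop above 2.25 rad and x of loop_end in the frame of cross above 0.01 m and linear speed of lock_pin below 0.02 m/s); the robot touches nothing.
It fails at once if the lock pin is pressed against the machine with more than 25 N (contact force between lock_pin and sealer above 25 N).
It fails at once if the shaker is moved by more than 20 mm (distance of shaker from where it was at the start of the episode above 0.02 m).
It fails at once if the syrup bottle is moved by more than 20 mm (distance of syrup from where it was at the start of the episode above 0.02 m).
It fails at once if the spare ring is moved by more than 20 mm (distance of spare_ring from where it was at the start of the episode above 0.02 m).
It also fails if it takes over 72 s, if anything falls off the work surface, if the arm or the gripper's body presses on something with over 40 N, if the wrist force passes 120 N, or if a joint passes its speed limit or range.

## Working session

There is one attempt and no reset: what is moved stays moved. The work goes in short steps, Python scripts to look and compute and a tool call to move; the robot and the scene stay as the last step left them, time stands still between calls to the robot, and variables do not carry over. Pictures are saved under pics/ and viewed, at most 10 in all, crops included, and the job is handed in when it is done.

Besides the shell and the picture viewer there is one more tool, called after "Emit:" by a JSON object that holds its "op" and its "data". step_arm: Moves the arm, as the interface text tells. Its arguments: {"type":"object","properties":{"fingers":{"type":"array","items":{"type":"number"}},"translation":{"type":"array","items":{"type":"array","items":{"type":"number"}}},"spin":{"type":"array","items":{"type":"number"}}},"required":["fingers","translation","spin"]}

```bash
ls; mkdir -p pics; cat > h.py <<'E'
import numpy as np, cv2
from station import robot
def cam(n,tool=None):
    p=robot.camera_params(n); 
    if n=='wrist':
        s=robot.state(); T=np.eye(4); T[:3,:3]=np.array(s['orientation']).reshape(3,3); T[:3,3]=s['tcp_pos']; M=T@np.array(p['mount'])
    else: M=np.array(p['cam_to_world'])
    return p,M
def ray(n,u,v):
    p,M=cam(n); d=M[:3,:3]@np.array([(u-p['cx'])/p['fx'],(v-p['cy'])/p['fy'],1]); return M[:3,3],d
def onz(n,u,v,z):
    o,d=ray(n,u,v); return o+d*(z-o[2])/d[2]
def proj(n,P):
    p,M=cam(n); q=M[:3,:3].T@(np.array(P)-M[:3,3]); return p['fx']*q[0]/q[2]+p['cx'],p['fy']*q[1]/q[2]+p['cy']
def save(n,f):
    im=robot.capture(n); cv2.imwrite('pics/'+f,im[:,:,::-1]); return im
E
python3 - <<'E'
from h import *
a=save('scene','s0.png');b=save('top','t0.png')
h=np.vstack([a,b]); cv2.imwrite('pics/both.png',h[:,:,::-1][:, :])
s=robot.state()
for k in s: print(k,np.round(s[k],3).tolist())
for n in('scene','top'): print(n,np.round(cam(n)[1],3).tolist(),cam(n)[0]['fx'])
print(robot.camera_params('wrist'), robot.grip_point_offset)
E
```

```text
pics
clock 0.1
qpos [57.868, 8.648, 82.387, -0.001, 89.027, -7.678]
joint_vel [-0.05, -0.025, -0.189, -0.032, -0.082, -0.093]
joint_efforts [0.007, -71.438, -57.18, 0.0, 0.007, -0.0]
tcp_pos [0.238, 0.523, 0.231]
orientation [[-0.91, 0.414, -0.001], [0.414, 0.91, -0.001], [0.0, -0.001, -1.0]]
contact_force [0.03, -0.488, 0.068]
torque [0.02, 0.005, 0.025]
gripper_force 0.0
opening 0.085
scene [[-0.882, 0.355, -0.31, 0.909], [0.471, 0.642, -0.605, 0.875], [-0.016, -0.68, -0.733, 1.079], [0.0, 0.0, 0.0, 1.0]] 499.4940812790976
top [[0.008, -0.975, 0.224, 0.292], [-1.0, -0.008, -0.001, 0.101], [0.003, -0.224, -0.975, 0.961], [0.0, 0.0, 0.0, 1.0]] 397.60432781132454
{'fx': 271.4371405358325, 'fy': 271.4371405358325, 'cx': 258.83822786884707, 'cy': 188.01616898628723, 'mount': array([[-4.42572460e-04, -9.58991883e-01, -2.83433189e-01,
         7.26224078e-02],
       [ 9.99999635e-01, -2.17122913e-04, -8.26837488e-04,
        -2.48820049e-04],
       [ 7.31390600e-04, -2.83433452e-01,  9.58991628e-01,
        -1.41937616e-01],
       [ 0.00000000e+00,  0.00000000e+00,  0.00000000e+00,
         1.00000000e+00]])} 0.0187
```

View pics/s0.png

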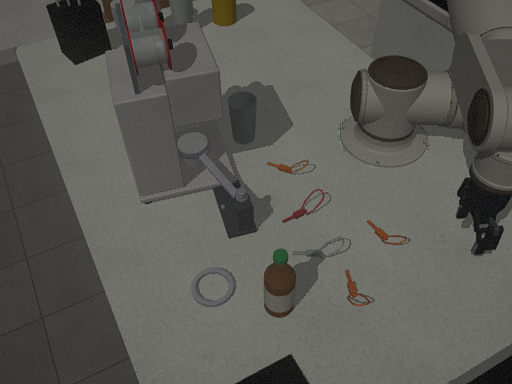

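View pics/t0.png

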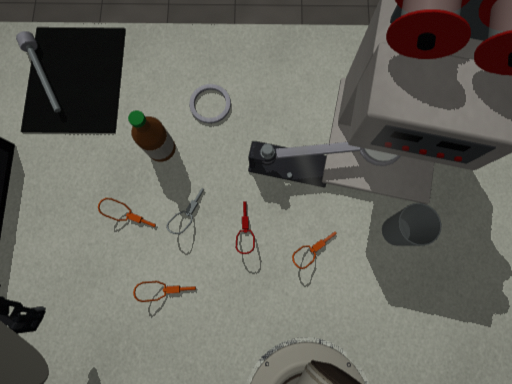

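The top view shows the possible pins: orange at (135,218), (180,290) and (318,245), red at (245,225), and steel grey at (188,212). By the description I choose the steel one. The clevis pin top is near (268,151) and the syrup is at (150,135). Next I check the choice in a close crop.

```bash
python3 - <<'E'
from h import *
b=cv2.imread('pics/t0.png'); a=cv2.imread('pics/s0.png')
c1=cv2.resize(b[175:260,145:225],None,fx=5,fy=5,interpolation=cv2.INTER_CUBIC)
c2=cv2.resize(b[125:210,230:300],None,fx=5,fy=5,interpolation=cv2.INTER_CUBIC)
cv2.imwrite('pics/c1.png',np.hstack([c1,c2]))
for u,v in[(201,191),(185,215),(188,212)]: print(onz('top',u,v,.007))
print(onz('top',268,151,.133),onz('scene',242,187,.133))
E
```

```text
[0.47939315 0.25257823 0.007     ]
[0.4201567  0.28856533 0.007     ]
[0.42749293 0.28170832 0.007     ]
[0.54436121 0.09095539 0.133     ] [0.54561235 0.08344851 0.133     ]
```

View pics/c1.png

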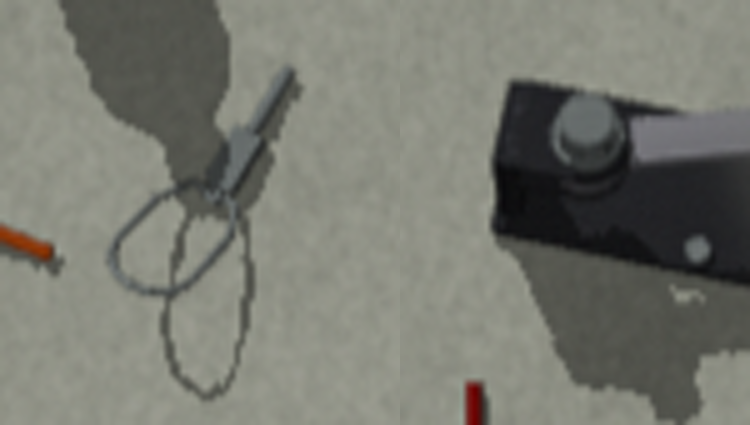

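The crop confirms a bare steel pin with its shank at (202,189), head at about (193,206) and loop trailing robot-ward. The clevis pin top is at (268,150).

```bash
python3 - <<'E'
from h import *
print('bottle',onz('top',137,119,.21),onz('scene',281,255,.21))
t=onz('top',202.6,189,.009);h=onz('top',193,206,.012);k=onz('top',189.4,213,.012)
print(t,h,k,np.degrees(np.arctan2(*(t-k)[1::-1])))
print('clevis',onz('top',268,150,.133))
# bracket edge for sealer yaw (top-edge approx)
e1=onz('top',230+112/5,125+80/5,.1);e2=onz('top',230+95/5,125+232/5,.1);print('edge',e1,e2)
s=robot.state();R=np.array(s['orientation']);
tgt=np.array([h[0]-.0,h[1],.231]);print('tool delta',R.T@(tgt-s['tcp_pos']))
E
```

```text
bottle [0.58547156 0.35490373 0.21      ] [0.59143305 0.36023078 0.21      ]
[0.48400619 0.24857168 0.009     ] [0.44143388 0.26945539 0.012     ] [0.42439668 0.27727958 0.012     ] -25.71543031548939
clevis [0.54662657 0.09096803 0.133     ]
edge [0.57778116 0.12611947 0.1       ] [0.50658692 0.13268123 0.1       ]
tool delta [-2.90287810e-01 -1.46763648e-01 -1.19768030e-04]
```

Emit:
{"op": "step_arm", "data": {"fingers": [0.085,0.085,0.085,0.085,0.085,0.085,0.085,0.085], "translation": [[-0.03,-0.022,0.007],[-0.06,-0.044,0.014],[-0.09,-0.066,0.021],[-0.12,-0.088,0.028],[-0.15,-0.11,0.035],[-0.18,-0.132,0.042],[-0.21,-0.154,0.049],[-0.24,-0.176,0.056]], "spin": [-2,-4,-6,-8,-10,-12,-14,-16]}}

```text
clock: 0.77
tcp_pos: [0.3839, 0.2621, 0.1749]
orientation: [[-0.989, 0.145, -0.0], [0.145, 0.989, -0.0], [0.0, -0.0, -1.0]]
contact_force: [1.1, 0.9, 0.6]
opening: 0.0849
gripper_force: 0.0
```

```bash
python3 - <<'E'
from h import *
s=robot.state();R=np.array(s['orientation']);print(s['clock'],s['tcp_pos'],np.degrees(np.arctan2(-R[1,0],-R[0,0])))
print(R.T@(np.array([.476,.098,.14])-s['tcp_pos']))
E
```

```text
0.7667 [0.38391892 0.2621192  0.17486215] -8.338962302160592
[-0.11491312 -0.14902465  0.03487168]
```

Emit:
{"op": "step_arm", "data": {"fingers": [0.085,0.085,0.085,0.085,0.085,0.085,0.085], "translation": [[-0.023,-0.03,0.007],[-0.046,-0.06,0.014],[-0.069,-0.09,0.021],[-0.092,-0.12,0.028],[-0.115,-0.149,0.035],[-0.115,-0.149,0.035],[-0.115,-0.149,0.035]], "spin": [0,0,0,0,0,0,0]}}

```text
clock: 1.35
tcp_pos: [0.4757, 0.0979, 0.1395]
orientation: [[-0.989, 0.15, -0.002], [0.15, 0.989, -0.0], [0.002, -0.0, -1.0]]
contact_force: [-0.0, 0.5, 0.2]
opening: 0.0852
gripper_force: 0.0
```

```bash
python3 - <<'E'
from h import *
s=robot.state();print(s['tcp_pos'])
im=save('wrist','w1.png')
u,v=proj('wrist',[.545,.088,.119]);print(u,v)
u,v=int(u),int(v)
c=im[max(v-60,0):v+60,u-80:u+80,::-1]; print(max(v-60,0),u-80,c.shape)
c=np.clip(c.astype(float)*1.6,0,255).astype(np.uint8)
cv2.imwrite('pics/w1c.png',cv2.resize(c,None,fx=5,fy=5,interpolation=cv2.INTER_CUBIC))
E
```

```text
[0.47572007 0.0979428  0.13952602]
258.399756843039 313.93120851797187
253 178 (120, 160, 3)
```

View pics/w1c.png

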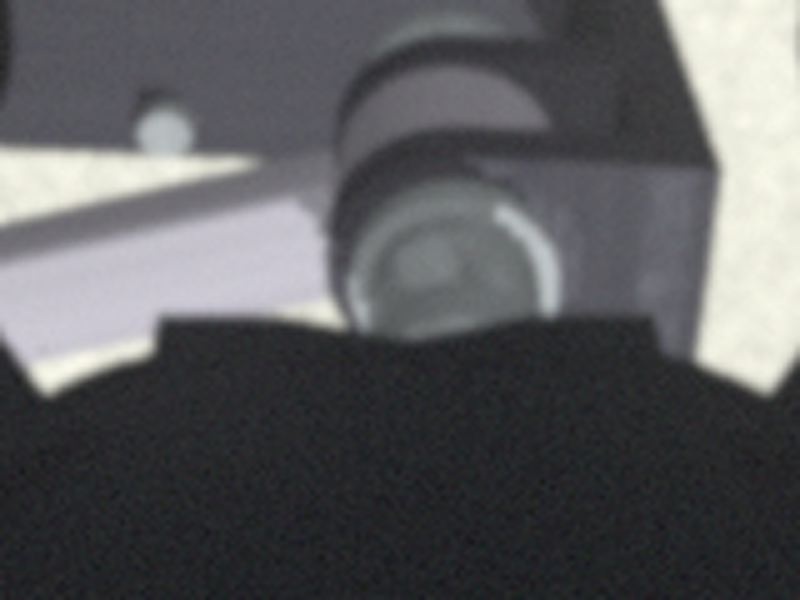

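The wrist view shows the clevis pin and washer centred near (269,306). A faint blob left of centre, near (263,305), could be the hole mouth. The gripper body hides everything below row 316, so I move 25 mm closer for a second measurement.

Emit:
{"op": "step_arm", "data": {"fingers": [0.085,0.085,0.085,0.085], "translation": [[-0.015,0.006,0],[-0.028,0.006,0.0],[-0.028,0.006,0],[-0.028,0.006,0]], "spin": [0,0,0,0]}}

```text
clock: 1.73
tcp_pos: [0.5036, 0.1023, 0.1402]
orientation: [[-0.989, 0.146, -0.001], [0.146, 0.989, 0.0], [0.001, -0.0, -1.0]]
contact_force: [-0.0, 0.5, -0.3]
opening: 0.0849
gripper_force: 0.0
```

```bash
python3 - <<'E'
from h import *
s=robot.state();print(s['tcp_pos'])
im=np.mean([robot.capture('wrist').astype(float) for _ in range(4)],axis=0)
cv2.imwrite('pics/w2.png',im[:,:,::-1])
u0,v0=215,230
c=im[v0:v0+85,u0:u0+110,::-1]
c=np.clip((c-20)*2.2,0,255).astype(np.uint8)
cv2.imwrite('pics/w2c.png',cv2.resize(c,None,fx=7,fy=7,interpolation=cv2.INTER_CUBIC))
for P in([.545,.09,.133],[.545,.09,.119],[.532,.09,.119]): print(proj('wrist',P))
E
```

```text
[0.50363272 0.10233894 0.14022061]
(np.float64(250.63048596379423), np.float64(293.6887311931658))
(np.float64(251.2239786252303), np.float64(280.51512449582367))
(np.float64(248.2866368554681), np.float64(264.3070086934876))[ WARN:0@1.057] global loadsave.cpp:1063 imwrite_ Unsupported depth image for selected encoder is fallbacked to CV_8U.
```

View pics/w2c.png

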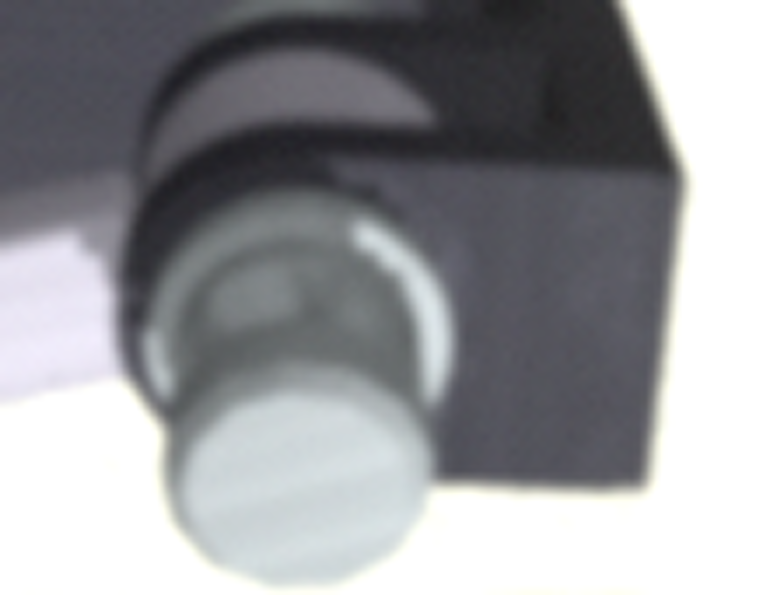

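The clevis pin top is centred at crop (305,470), which is wrist pixel (258.6,297). On the pin's robot-facing side there is a light, hole-sized patch at crop (255,295), about 4–5 mm right (-y) of the axis, probably the mouth. Now I compute positions and the move to the lock pin.

```bash
python3 - <<'E'
from h import *
C=onz('wrist',258.6,297,.133);print('clevis',C)
e1=onz('wrist',215+682/7,230+180/7,.106);e2=onz('wrist',215+642/7,230+487/7,.106);print(e1,e2,np.degrees(np.arctan2(*(e2-e1)[1::-1])))
# blob: intersect ray with cylinder r13 -> point at height .119
o,d=ray('wrist',215+255/7,230+295/7)
for t in np.arange(.12,.25,.0002):
    P=o+d*t
    if np.hypot(*(P-C)[:2])<.013 : print('blob',P,np.degrees(np.arctan2(*(C-P)[1::-1])));break
s=robot.state();R=np.array(s['orientation'])
print(R.T@(np.array([.441,.269,.15])-s['tcp_pos']))
E
```

```text
clevis [0.5482679  0.09473777 0.133     ]
[0.53980911 0.13575106 0.106     ] [0.57712286 0.12791235 0.106     ] -11.863937142459974
blob [0.53571452 0.09170674 0.12309804] 13.574317274328035
[ 0.08620429  0.15626555 -0.00957951]
```

Emit:
{"op": "step_arm", "data": {"fingers": [0.085,0.085,0.085,0.085,0.085,0.085,0.085,0.085], "translation": [[0.017,0.031,-0.01],[0.034,0.062,-0.01],[0.051,0.093,-0.01],[0.068,0.124,-0.01],[0.086,0.156,-0.01],[0.086,0.156,-0.01],[0.086,0.156,-0.01],[0.086,0.156,-0.01]], "spin": [4,8,12,16,17,17,17,17]}}

```text
clock: 2.6
tcp_pos: [0.4416, 0.2682, 0.1504]
orientation: [[-0.903, 0.429, 0.0], [0.429, 0.903, -0.0], [-0.0, -0.0, -1.0]]
contact_force: [0.2, 0.1, -0.5]
opening: 0.0851
gripper_force: 0.0
```

```bash
python3 - <<'E'
from h import *
s=robot.state();print(s['tcp_pos'])
im=save('wrist','w3.png')
u,v=proj('wrist',[.441,.269,.01]);print(u,v)
u0,v0=int(u)-80,int(v)-60;print(u0,v0)
cv2.imwrite('pics/w3c.png',cv2.resize(im[v0:v0+120,u0:u0+160,::-1],None,fx=5,fy=5,interpolation=cv2.INTER_CUBIC))
E
```

```text
[0.44163403 0.26822424 0.15036368]
259.9704655621437 177.0924120053655
179 117
```

View pics/w3c.png

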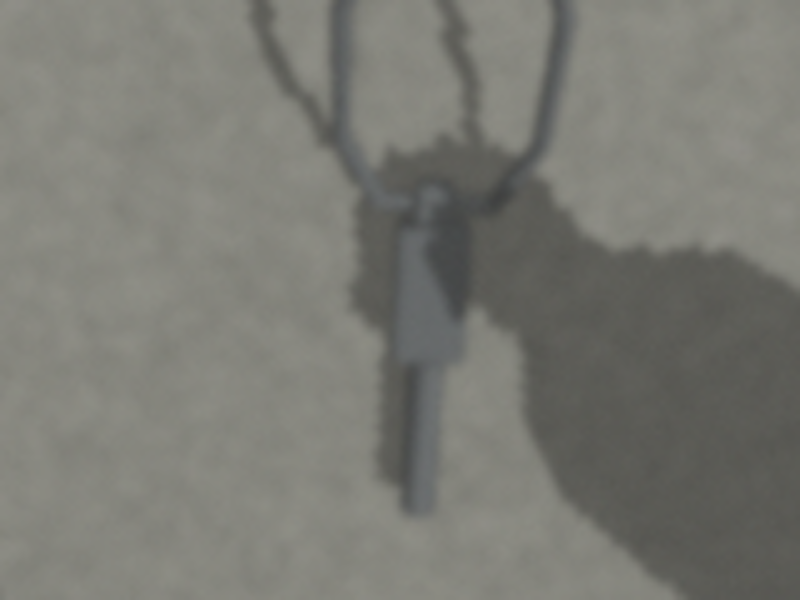

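The head is centred at crop (433,293), wrist pixel (265.6,175.6), and the nose is at crop (418,515), wrist pixel (262.6,220). It is the plain steel pin.

```bash
python3 - <<'E'
from h import *
h=onz('wrist',179+433/5,117+293/5,.013);n=onz('wrist',179+420/5,117+513/5,.009)
f=onz('wrist',179+430/5,117+362/5,.013);t=onz('wrist',179+435/5,117+228/5,.013)
print(h,n,np.linalg.norm(n-h),f,t)
for a,b in((h,n),(t,f)): print(np.degrees(np.arctan2(*(b-a)[1::-1])))
s=robot.state();R=np.array(s['orientation']);print('now',np.degrees(np.arctan2(-R[1,0],-R[0,0])),R.T@(h-s['tcp_pos']))
E
```

```text
[0.44140287 0.27539526 0.013     ] [0.48729116 0.25079668 0.009     ] 0.05221901169922413 [0.45494466 0.26834913 0.013     ] [0.42893447 0.28168858 0.013     ]
-28.193683083432344
-27.151239741498244
now -25.448220221263767 [0.00378029 0.00666374 0.13732414]
```

Emit:
{"op": "step_arm", "data": {"fingers": [0.085,0.085,0.085,0.085,0.06,0.06,0.06,0.06], "translation": [[0.004,0.0067,0.02],[0.004,0.0067,0.05],[0.004,0.0067,0.08],[0.004,0.0067,0.11],[0.004,0.0067,0.13],[0.004,0.0067,0.14],[0.004,0.0067,0.147],[0.004,0.0067,0.147]], "spin": [2.3,2.3,2.3,2.3,2.3,2.3,2.3,2.3]}}

```text
clock: 3.32
tcp_pos: [0.4413, 0.2754, 0.0027]
orientation: [[-0.885, 0.466, -0.001], [0.466, 0.885, -0.001], [0.001, -0.001, -1.0]]
contact_force: [-0.2, -0.5, -0.7]
opening: 0.0599
gripper_force: 0.0
```

Emit:
{"op": "step_arm", "data": {"fingers": [0.04,0.03,0.02,0.01,0.005,0.005,0.005,0.005], "translation": [[0,0,0],[0,0,0],[0,0,0],[0,0,0],[0,0,0],[0,0,0],[0,0,0],[0,0,0]], "spin": [0,0,0,0,0,0,0,0]}}

```text
clock: 3.98
tcp_pos: [0.4417, 0.2763, 0.0045]
orientation: [[-0.885, 0.465, 0.002], [0.465, 0.885, 0.0], [-0.001, 0.001, -1.0]]
contact_force: [-1.5, -1.2, 9.3]
opening: 0.0142
gripper_force: 59.0
```

Emit:
{"op": "step_arm", "data": {"fingers": [0.005,0.005,0.005,0.005,0.005,0.005,0.005,0.005], "translation": [[0,0,-0.015],[0,0,-0.04],[0,0,-0.07],[0,0,-0.1],[0,0,-0.13],[0,0,-0.14],[0,0,-0.14],[0,0,-0.14]], "spin": [0,0,0,0,0,0,0,0]}}

```text
clock: 4.65
tcp_pos: [0.4411, 0.2761, 0.1433]
orientation: [[-0.885, 0.466, 0.001], [0.466, 0.885, 0.0], [-0.0, 0.0, -1.0]]
contact_force: [0.1, 0.1, -1.6]
opening: 0.0138
gripper_force: 59.1
```

```bash
python3 - <<'E'
from h import *
s=robot.state();print(s['tcp_pos'],s['opening'],s['contact_force'])
im=save('wrist','w4.png')
c=im[200:384,150:370,::-1]; c=np.clip(c.astype(float)*1.7,0,255).astype(np.uint8)
cv2.imwrite('pics/w4c.png',cv2.resize(c,None,fx=3.2,fy=3.2,interpolation=cv2.INTER_CUBIC))
u=np.array([.885,-.466,0]);H=np.array(s['tcp_pos'])+[0,0,.0025]
print([proj('wrist',H+u*k) for k in(-.015,.015,.052)])
E
```

```text
[0.44114981 0.27611055 0.14325022] 0.01375543619083766 [ 0.10606238  0.13498867 -1.59373596]
[(np.float64(260.1841984374884), np.float64(217.41227977986372)), (np.float64(260.1194987192664), np.float64(265.36343329656387)), (np.float64(260.0486971977077), np.float64(317.83684002497955))]
```

View pics/w4c.png

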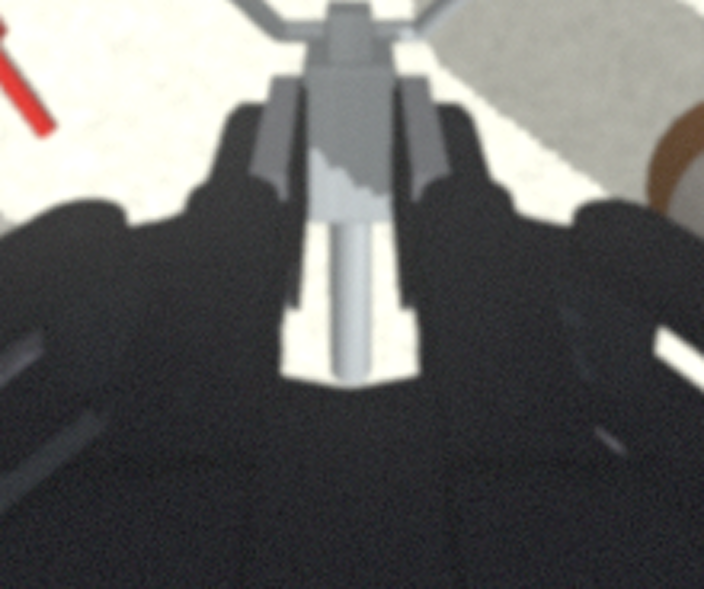

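The pin is held straight and level between the pads with the loop open. I carry it to the pre-contact point, aimed at the suspected mouth.

Emit:
{"op": "step_arm", "data": {"fingers": [0.005,0.005,0.005,0.005,0.005,0.005,0.005,0.005], "translation": [[-0.02,-0.027,0],[-0.04,-0.054,0],[-0.06,-0.081,0],[-0.08,-0.108,0],[-0.1,-0.135,0],[-0.122,-0.162,0.01],[-0.122,-0.162,0.027],[-0.122,-0.162,0.027]], "spin": [-6,-12,-18,-24,-30,-36,-41.4,-41.4]}}

```text
clock: 5.37
tcp_pos: [0.4721, 0.0743, 0.1124]
orientation: [[-0.971, -0.238, -0.006], [-0.238, 0.971, -0.0], [0.006, 0.001, -1.0]]
contact_force: [-1.5, -0.2, -2.0]
opening: 0.0142
gripper_force: 59.2
```

```bash
cat >> h.py <<'E'
C=np.array([.547,.093])
def st():
    s=robot.state();R=np.array(s['orientation']);u=-R[:2,0];n=R[:2,1];d=np.array(s['tcp_pos'][:2])-C;f=np.array(s['contact_force'])
    print('t %.2f phi %.1f  along %.1f left %.1f mm  z %.1f  F along %.1f left %.1f up %.1f mz %.2f'%(s['clock'],np.degrees(np.arctan2(u[1],u[0])),d@u*1e3,d@n*1e3,s['tcp_pos'][2]*1e3,f[:2]@u,f[:2]@n,f[2],s['torque'][2]))
E
python3 -c "
from h import *
st(); im=save('wrist','w5.png')"
```

```text
t 5.37 phi 13.8  along -77.2 left -0.4 mm  z 112.4  F along -1.5 left 0.2 up -2.0 mz -0.01
```

Emit:
{"op": "step_arm", "data": {"fingers": [0.005,0.005,0.005,0.005,0.005,0.005], "translation": [[0,0,0],[-0.002,0,0],[-0.004,0,0],[-0.006,0,0],[-0.007,0,0],[-0.007,0,0]], "spin": [0,0,0,0,0,0]}}

```text
clock: 5.92
tcp_pos: [0.4808, 0.0779, 0.1165]
orientation: [[-0.972, -0.236, 0.0], [-0.236, 0.972, -0.0], [-0.0, -0.0, -1.0]]
contact_force: [-0.1, 0.2, -1.4]
opening: 0.0143
gripper_force: 59.2
```

```bash
python3 -c "
from h import *
st()"
```

```text
t 5.92 phi 13.7  along -67.9 left 1.0 mm  z 116.5  F along -0.0 left 0.2 up -1.4 mz -0.02
```

Emit:
{"op": "step_arm", "data": {"fingers": [0.005,0.005,0.005,0.005,0.005,0.005], "translation": [[-0.001,-0.001,0],[-0.002,-0.001,0],[-0.003,-0.001,0],[-0.0035,-0.001,0],[-0.0035,-0.001,0],[-0.0035,-0.001,0]], "spin": [0,0,0,0,0,0]}}

```text
clock: 6.42
tcp_pos: [0.4842, 0.0774, 0.1163]
orientation: [[-0.972, -0.236, -0.0], [-0.236, 0.972, -0.0], [0.0, -0.0, -1.0]]
contact_force: [0.1, -0.3, -2.0]
opening: 0.0142
gripper_force: 59.2
```

```bash
python3 -c "
from h import *
st()"
```

```text
t 6.42 phi 13.6  along -64.7 left -0.4 mm  z 116.3  F along -0.0 left -0.3 up -2.0 mz -0.00
```

Emit:
{"op": "step_arm", "data": {"fingers": [0.005,0.005,0.005,0.005,0.005], "translation": [[-0.0007,0,0],[-0.0014,0,0],[-0.002,0,0],[-0.002,0,0],[-0.002,0,0]], "spin": [0,0,0,0,0]}}

```text
clock: 6.83
tcp_pos: [0.4861, 0.0779, 0.1163]
orientation: [[-0.972, -0.236, -0.0], [-0.236, 0.972, -0.0], [0.0, -0.0, -1.0]]
contact_force: [0.1, 0.0, -0.3]
opening: 0.0141
gripper_force: 59.2
```

```bash
python3 -c "
from h import *
st()"
```

```text
t 6.83 phi 13.6  along -62.7 left -0.3 mm  z 116.3  F along 0.1 left 0.0 up -0.3 mz 0.02
```

Emit:
{"op": "step_arm", "data": {"fingers": [0.005,0.005,0.005,0.005,0.005], "translation": [[-0.0007,0,0],[-0.0014,0,0],[-0.002,0,0],[-0.002,0,0],[-0.002,0,0]], "spin": [0,0,0,0,0]}}

```text
clock: 7.25
tcp_pos: [0.4881, 0.0783, 0.1163]
orientation: [[-0.972, -0.236, -0.0], [-0.236, 0.972, -0.0], [0.0, -0.0, -1.0]]
contact_force: [0.4, -0.4, -1.7]
opening: 0.0141
gripper_force: 59.2
```

```bash
python3 -c "
from h import *
st()"
```

```text
t 7.25 phi 13.6  along -60.7 left -0.3 mm  z 116.3  F along 0.3 left -0.5 up -1.7 mz -0.02
```

Emit:
{"op": "step_arm", "data": {"fingers": [0.005,0.005,0.005,0.005,0.005,0.005], "translation": [[-0.0007,0,0],[-0.0014,0,0],[-0.002,0,0],[-0.0025,0,0],[-0.003,0,0],[-0.003,0,0]], "spin": [0,0,0,0,0,0]}}

```text
clock: 7.75
tcp_pos: [0.4911, 0.079, 0.1163]
orientation: [[-0.972, -0.236, -0.0], [-0.236, 0.972, -0.0], [0.0, -0.0, -1.0]]
contact_force: [0.9, 0.6, -0.3]
opening: 0.014
gripper_force: 59.2
```

```bash
python3 -c "
from h import *
st()"
```

```text
t 7.75 phi 13.6  along -57.7 left -0.4 mm  z 116.3  F along 1.1 left 0.3 up -0.3 mz -0.01
```

The nose is about 7 mm past the expected surface with no resistance, so it is in the hole. I continue.

Emit:
{"op": "step_arm", "data": {"fingers": [0.005,0.005,0.005,0.005,0.005,0.005,0.005,0.005], "translation": [[-0.001,0,0],[-0.002,0,0],[-0.003,0,0],[-0.004,0,0],[-0.005,0,0],[-0.006,0,0],[-0.006,0,0],[-0.006,0,0]], "spin": [0,0,0,0,0,0,0,0]}}

```text
clock: 8.42
tcp_pos: [0.4968, 0.0805, 0.1163]
orientation: [[-0.972, -0.236, -0.0], [-0.236, 0.972, -0.0], [0.0, -0.0, -1.0]]
contact_force: [0.2, 0.7, -0.6]
opening: 0.0143
gripper_force: 59.2
```

```bash
python3 -c "
from h import *
st()"
```

```text
t 8.42 phi 13.6  along -51.7 left -0.3 mm  z 116.3  F along 0.3 left 0.7 up -0.6 mz -0.03
```

Emit:
{"op": "step_arm", "data": {"fingers": [0.005,0.005,0.005,0.005,0.005,0.005,0.005,0.005], "translation": [[-0.0015,0,0],[-0.003,0,0],[-0.0045,0,0],[-0.006,0,0],[-0.0075,0,0],[-0.009,0,0],[-0.01,0,0],[-0.01,0,0]], "spin": [0,0,0,0,0,0,0,0]}}

```text
clock: 9.08
tcp_pos: [0.5067, 0.0829, 0.1163]
orientation: [[-0.972, -0.236, -0.0], [-0.236, 0.972, -0.0], [0.0, -0.0, -1.0]]
contact_force: [-0.0, -0.0, -0.5]
opening: 0.0141
gripper_force: 59.2
```

```bash
python3 -c "
from h import *
st()"
```

```text
t 9.08 phi 13.6  along -41.6 left -0.3 mm  z 116.3  F along -0.0 left 0.0 up -0.5 mz 0.02
```

Emit:
{"op": "step_arm", "data": {"fingers": [0.005,0.005,0.005,0.005,0.005,0.005,0.005,0.005], "translation": [[-0.0015,0,0],[-0.003,0,0],[-0.0045,0,0],[-0.006,0,0],[-0.0075,0,0],[-0.009,0,0],[-0.01,0,0],[-0.01,0,0]], "spin": [0,0,0,0,0,0,0,0]}}

```text
clock: 9.75
tcp_pos: [0.5165, 0.0852, 0.1163]
orientation: [[-0.972, -0.236, 0.0], [-0.236, 0.972, -0.0], [-0.0, -0.0, -1.0]]
contact_force: [0.4, 0.5, -1.0]
opening: 0.0142
gripper_force: 59.2
```

```bash
python3 -c "
from h import *
st()"
```

```text
t 9.75 phi 13.6  along -31.5 left -0.4 mm  z 116.3  F along 0.5 left 0.4 up -1.0 mz -0.02
```

Emit:
{"op": "step_arm", "data": {"fingers": [0.005,0.005,0.005,0.005,0.005,0.005], "translation": [[-0.0007,0,0],[-0.0014,0,0],[-0.0021,0,0],[-0.0028,0,0],[-0.003,0,0],[-0.003,0,0]], "spin": [0,0,0,0,0,0]}}

```text
clock: 10.25
tcp_pos: [0.5192, 0.0859, 0.1163]
orientation: [[-0.972, -0.236, -0.0], [-0.236, 0.972, -0.0], [0.0, -0.0, -1.0]]
contact_force: [-0.1, -0.0, -0.6]
opening: 0.0141
gripper_force: 59.2
```

```bash
python3 -c "
from h import *
st()"
```

```text
t 10.25 phi 13.6  along -28.7 left -0.3 mm  z 116.3  F along -0.1 left -0.0 up -0.6 mz -0.02
```

Emit:
{"op": "step_arm", "data": {"fingers": [0.005,0.005,0.005,0.005,0.005], "translation": [[-0.0005,0,0],[-0.001,0,0],[-0.0015,0,0],[-0.0015,0,0],[-0.0015,0,0]], "spin": [0,0,0,0,0]}}

```text
clock: 10.67
tcp_pos: [0.5207, 0.0863, 0.1163]
orientation: [[-0.972, -0.236, 0.0], [-0.236, 0.972, -0.0], [-0.0, -0.0, -1.0]]
contact_force: [1.0, 0.4, -1.1]
opening: 0.0138
gripper_force: 59.2
```

```bash
python3 -c "
from h import *
st()"
```

```text
t 10.67 phi 13.6  along -27.2 left -0.3 mm  z 116.3  F along 1.1 left 0.2 up -1.1 mz -0.02
```

Emit:
{"op": "step_arm", "data": {"fingers": [0.005,0.005,0.005,0.005,0.005], "translation": [[-0.0005,0,0],[-0.001,0,0],[-0.0015,0,0],[-0.0015,0,0],[-0.0015,0,0]], "spin": [0,0,0,0,0]}}

```text
clock: 11.08
tcp_pos: [0.5221, 0.0866, 0.1163]
orientation: [[-0.972, -0.236, 0.0], [-0.236, 0.972, -0.0], [-0.0, -0.0, -1.0]]
contact_force: [-0.2, 0.6, -0.5]
opening: 0.0141
gripper_force: 59.2
```

```bash
python3 -c "
from h import *
st(); im=save('wrist','w6.png')
c=im[180:360,130:390,::-1]; c=np.clip(c.astype(float)*1.7,0,255).astype(np.uint8)
cv2.imwrite('pics/w6c.png',cv2.resize(c,None,fx=3,fy=3,interpolation=cv2.INTER_CUBIC))"
```

```text
t 11.08 phi 13.6  along -25.7 left -0.3 mm  z 116.3  F along -0.1 left 0.6 up -0.5 mz -0.00
```

View pics/w6c.png

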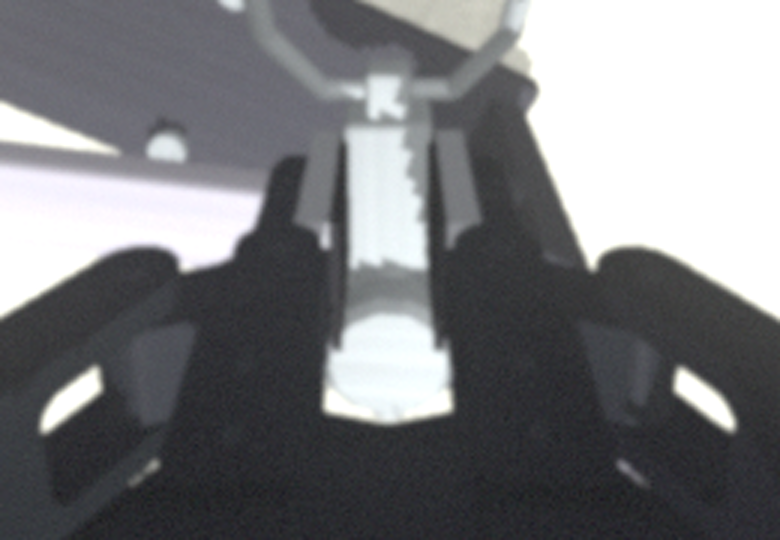

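```bash
python3 -c "
from h import *
st()
c=onz('wrist',130+388/3,180+360/3,.133);print(c)
t=onz('wrist',130+388/3,180+125/3,.126);f=onz('wrist',130+388/3,180+264/3,.126);print(t,f,np.linalg.norm(f-t),np.linalg.norm((c-t)[:2]))
C3=np.append(C,.133);print(proj('wrist',C3))
"
```

```text
t 11.13 phi 13.7  along -25.7 left -0.3 mm  z 116.3  F along 0.5 left 0.4 up -1.3 mz -0.06
[0.54947241 0.09353119 0.133     ]
[0.50730758 0.08329756 0.126     ] [0.53441452 0.08988332 0.126     ] 0.027895490617180416 0.04338893538164096
(np.float64(259.4572250127949), np.float64(296.0937740906999))
```

The picture shows the pin straight into the clevis pin, whose top is at (259,300), with about 0.5 mm left to go.

Emit:
{"op": "step_arm", "data": {"fingers": [0.005,0.005,0.005,0.005], "translation": [[-0.0005,0,0],[-0.001,0,0],[-0.001,0,0],[-0.001,0,0]], "spin": [0,0,0,0]}}

```text
clock: 11.47
tcp_pos: [0.5231, 0.0869, 0.1163]
orientation: [[-0.972, -0.236, -0.0], [-0.236, 0.972, -0.0], [0.0, -0.0, -1.0]]
contact_force: [0.8, 0.4, -0.3]
opening: 0.0138
gripper_force: 59.2
```

Emit:
{"op": "step_arm", "data": {"fingers": [0.005,0.005,0.005,0.005], "translation": [[-0.0005,0,0],[-0.001,0,0],[-0.001,0,0],[-0.001,0,0]], "spin": [0,0,0,0]}}

```text
clock: 11.8
tcp_pos: [0.5239, 0.0871, 0.1163]
orientation: [[-0.972, -0.236, -0.0], [-0.236, 0.972, -0.0], [0.0, -0.0, -1.0]]
contact_force: [-1.4, 0.4, -0.9]
opening: 0.0138
gripper_force: 59.2
```

Emit:
{"op": "step_arm", "data": {"fingers": [0.005,0.005,0.005,0.005], "translation": [[-0.0004,0,0],[-0.0008,0,0],[-0.0008,0,0],[-0.0008,0,0]], "spin": [0,0,0,0]}}

```text
clock: 12.13
tcp_pos: [0.5242, 0.0871, 0.1162]
orientation: [[-0.972, -0.236, -0.002], [-0.236, 0.972, -0.0], [0.002, -0.0, -1.0]]
contact_force: [-8.4, -1.7, 1.2]
opening: 0.0139
gripper_force: 59.6
```

```bash
python3 -c "
from h import *
st()"
```

```text
t 12.13 phi 13.6  along -23.6 left -0.3 mm  z 116.2  F along -8.6 left 0.3 up 1.2 mz -0.06
```

The head is home: contact came up to 8.6 N and the advance stopped. I relax the press, release and lift clear.

Emit:
{"op": "step_arm", "data": {"fingers": [0.005,0.022,0.03,0.034,0.034,0.034,0.034,0.034], "translation": [[0.0007,0,0],[0.0007,0,0],[0.0007,0,0],[0.0007,0,0],[0.0007,0,0],[0.0007,0,-0.01],[0.0007,0,-0.03],[0.0007,0,-0.05]], "spin": [0,0,0,0,0,0,0,0]}}

```text
clock: 12.8
tcp_pos: [0.5238, 0.0871, 0.1672]
orientation: [[-0.972, -0.236, -0.001], [-0.236, 0.972, -0.0], [0.001, 0.0, -1.0]]
contact_force: [0.9, 0.1, 0.7]
opening: 0.0344
gripper_force: 0.0
```

```bash
python3 -c "
from h import *
st(); im=save('wrist','w7.png')
c=im[120:330,110:410,::-1]; c=np.clip(c.astype(float)*1.7,0,255).astype(np.uint8)
cv2.imwrite('pics/w7c.png',cv2.resize(c,None,fx=2.6,fy=2.6,interpolation=cv2.INTER_CUBIC))"
```

```text
t 12.80 phi 13.6  along -23.9 left -0.3 mm  z 167.2  F along 0.9 left -0.1 up 0.7 mz -0.00
```

View pics/w7c.png

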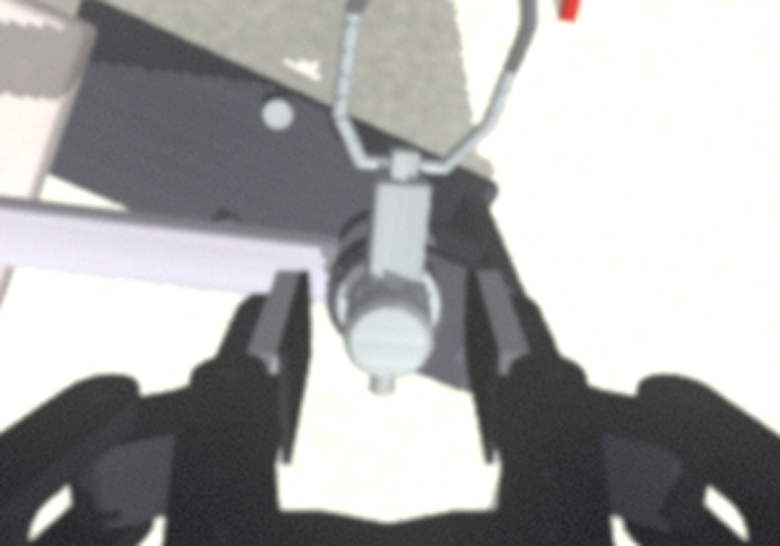

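The pin sits through the clevis pin with its tip out at the back at crop (382,385). The loop is open towards the robot and the pin has turned slightly. I compute the line for the loop push.

```bash
python3 -c "
from h import *
st()
P=lambda x,y,z: onz('wrist',110+x/2.6,120+y/2.6,z)
c=P(390,340,.133);h=P(404,160,.117);t=P(382,382,.121);f=P(400,200,.126)
print(c,h,t,f)
for a in (c,t,f):
  d=a-h; print(np.linalg.norm(d[:2]),np.degrees(np.arctan2(d[1],d[0])))
s=robot.state();R=np.array(s['orientation'])
d=(t-h)[:2];d/=np.linalg.norm(d)
for k in(.102,.127): print(R.T@(np.append(c[:2]-k*d,.170)-s['tcp_pos']))
"
```

```text
t 12.85 phi 13.7  along -22.4 left -0.5 mm  z 171.7  F along 1.1 left 0.4 up 5.8 mz -0.04
[0.55397111 0.09493214 0.133     ] [0.50529415 0.08727187 0.117     ] [0.57548308 0.09764247 0.121     ] [0.51447072 0.08820723 0.126     ]
0.04927602102003489 8.94326005895501
0.07095093501389661 8.404797197867001
0.009224115554030715 5.8200333702283125
[0.07194805 0.01010889 0.0014059 ]
[0.09684305 0.01239483 0.00128975]
```

Emit:
{"op": "step_arm", "data": {"fingers": [0.034,0.034,0.0,0.0,0.0,0.0,0.0,0.0], "translation": [[0,0,-0.03],[0,0,-0.06],[0.02,0.003,-0.06],[0.05,0.006,-0.06],[0.08,0.01,-0.06],[0.1023,0.0124,-0.06],[0.1023,0.0124,-0.06],[0.1023,0.0124,-0.06]], "spin": [0,0,5.2,5.2,5.2,5.2,5.2,5.2]}}

```text
clock: 13.52
tcp_pos: [0.4214, 0.075, 0.2275]
orientation: [[-0.989, -0.147, 0.002], [-0.147, 0.989, -0.0], [-0.002, -0.0, -1.0]]
contact_force: [0.5, -0.2, 0.5]
opening: -0.0004
gripper_force: 0.0
```

```bash
cat >> h.py <<'E'
C=np.array([.552,.0945])
E
python3 -c "
from h import *
st(); im=save('wrist','w8.png'); im=save('scene','s8.png'); im=save('top','t8.png')
c=np.array([.451,.079,.168]);print(proj('wrist',c),proj('scene',c),proj('top',c))
a=cv2.imread('pics/s8.png');u,v=map(int,proj('scene',c));a=cv2.resize(a[v-50:v+50,u-60:u+60],None,fx=4,fy=4,interpolation=2)
b=cv2.imread('pics/w8.png');b=cv2.resize(b,(400,300))
print(u,v);cv2.imwrite('pics/m8.png',np.vstack([a,np.pad(b,((0,0),(0,80),(0,0)))])[:600+100][:600] if 0 else np.hstack([a[:, :400],cv2.resize(b,(400,400))]))
"
```

```text
t 13.52 phi 8.4  along -132.0 left -0.1 mm  z 227.5  F along 0.5 left -0.2 up 0.5 mz 0.03
(np.float64(258.63943451394016), np.float64(237.86023404585072)) (np.float64(273.2996051859779), np.float64(163.7169584950217)) (np.float64(273.85844354729124), np.float64(190.06194392490627))
273 163
```

View pics/m8.png

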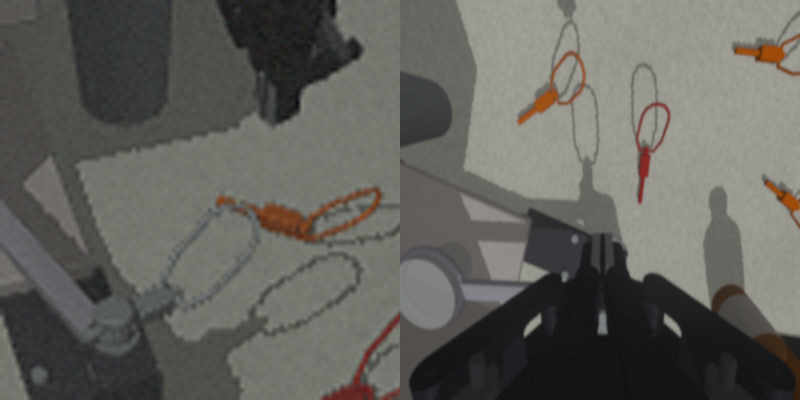

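The scene view shows the loop end at (272,165), as predicted and still open, with the closed fingers behind it. I descend behind the loop and push it along its arc.

Emit:
{"op": "step_arm", "data": {"fingers": [0,0,0,0,0,0,0,0], "translation": [[0,0,0.03],[0,0,0.06],[0,0,0.0735],[0,0,0.0735],[-0.006,0,0.0735],[-0.012,0,0.0735],[-0.018,0,0.0735],[-0.024,0,0.0675]], "spin": [0,0,0,0,0,0,0,0]}}

```text
clock: 14.33
tcp_pos: [0.4462, 0.0787, 0.1594]
orientation: [[-0.989, -0.147, -0.001], [-0.147, 0.989, -0.0], [0.001, -0.0, -1.0]]
contact_force: [-3.2, -0.3, 0.4]
opening: -0.0001
gripper_force: 1.7
```

```bash
python3 -c "
from h import *
st()"
```

```text
t 14.33 phi 8.5  along -106.9 left -0.1 mm  z 159.4  F along -3.2 left 0.2 up 0.4 mz 0.08
```

Emit:
{"op": "step_arm", "data": {"fingers": [0,0,0,0,0,0,0,0], "translation": [[-0.007,0,-0.008],[-0.014,0,-0.012],[-0.021,0,-0.015],[-0.028,0,-0.017],[-0.035,0,-0.018],[-0.042,0,-0.019],[-0.049,0,-0.019],[-0.056,0,-0.018]], "spin": [0,0,0,0,0,0,0,0]}}

```text
clock: 15.0
tcp_pos: [0.5017, 0.0869, 0.1767]
orientation: [[-0.989, -0.147, 0.0], [-0.147, 0.989, -0.0], [-0.0, -0.0, -1.0]]
contact_force: [-0.1, -0.6, 0.0]
opening: 0.0001
gripper_force: 0.4
```

```bash
python3 -c "
from h import *
st()"
```

```text
t 15.00 phi 8.4  along -50.9 left -0.2 mm  z 176.7  F along -0.2 left -0.6 up 0.0 mz 0.03
```

Emit:
{"op": "step_arm", "data": {"fingers": [0,0,0,0,0,0,0,0], "translation": [[-0.007,0,0.001],[-0.014,0,0.003],[-0.021,0,0.005],[-0.028,0,0.008],[-0.035,0,0.011],[-0.037,0,0.011],[-0.037,0,0.011],[-0.037,0,0.011]], "spin": [0,0,0,0,0,0,0,0]}}

```text
clock: 15.67
tcp_pos: [0.5375, 0.0922, 0.1657]
orientation: [[-0.989, -0.147, -0.0], [-0.147, 0.989, -0.0], [0.0, -0.0, -1.0]]
contact_force: [-0.4, 0.2, -0.4]
opening: -0.0
gripper_force: 0.0
```

```bash
python3 -c "
from h import *
st()"
```

```text
t 15.67 phi 8.4  along -14.7 left -0.2 mm  z 165.7  F along -0.4 left 0.2 up -0.4 mz 0.02
```

Emit:
{"op": "step_arm", "data": {"fingers": [0,0,0,0,0,0,0,0], "translation": [[0,0,-0.03],[0,0,-0.061],[0.03,0,-0.061],[0.06,0,-0.061],[0.09,0,-0.061],[0.117,0,-0.061],[0.117,0,-0.061],[0.117,0,-0.061]], "spin": [0,0,0,0,0,0,0,0]}}

```text
clock: 16.33
tcp_pos: [0.421, 0.0749, 0.2276]
orientation: [[-0.989, -0.147, 0.002], [-0.147, 0.989, -0.0], [-0.002, -0.0, -1.0]]
contact_force: [0.5, -0.1, 0.4]
opening: -0.0
gripper_force: 0.0
```

```bash
python3 - <<'E'
from h import *
st(); b=save('scene','s9.png').astype(int); w=save('wrist','w9.png')
a=cv2.imread('pics/s8.png')[:,:,::-1].astype(int)
d=np.abs(a-b).sum(2)
u=np.array([.989,.148]);n=np.array([-.148,.989])
# expected loop wire outline, shut and open, projected; mean change along it
def pts(th):
    q=[]
    for l,w in [(x,s*.020) for x in np.linspace(.025,.06,15) for s in(1,-1)]+[(.0735,y) for y in np.linspace(-.008,.008,7)]:
        a_=th-.83; q.append(np.append(C+u*(-.047+l*np.sin(a_))+n*w,.119+l*np.cos(a_)))
    return q
m=cv2.dilate((d>30).astype(np.uint8),np.ones((3,3)))
for th in(0,.83,1.5,2.,2.4):
    uv=np.array([proj('scene',p) for p in pts(th)]).round().astype(int)
    print(th,m[uv[:,1],uv[:,0]].mean())
ys,xs=np.where(d[100:260,200:340]>30);print(len(xs),xs.min()+200,xs.max()+200,ys.min()+100,ys.max()+100)
# ascii map of change
for r in range(140,222,2): print(r,''.join('#' if d[r:r+2,c:c+2].max()>30 else '.' for c in range(212,300,2)))
print('tip expected',[proj('scene',np.append(C+u*k,.119)) for k in(-.047,0,.028)])
E
```

```text
t 16.33 phi 8.4  along -132.5 left -0.1 mm  z 227.6  F along 0.5 left -0.1 up 0.4 mz 0.05
0 0.972972972972973
0.83 0.0
1.5 0.35135135135135137
2.0 0.5675675675675675
2.4 0.8648648648648649
581 226 338 100 235
140 ................#...............####.#......
142 ................................#####.......
144 ..................................#.........
146 ............................................
148 ............................................
150 ............................................
152 ............................................
154 ............................................
156 ............................................
158 ............................................
160 ............................................
162 ............................###.............
164 ..........................#######...........
166 ..........................##...##...........
168 .........................##.....#...........
170 ........................##......#...........
172 .......................##.......#...........
174 ......................##.......##...........
176 .....
[... 626 characters left out ...]
.
202 .............................###............
204 ............................................
206 .................#..........................
208 ............................................
210 ............................................
212 .................#........................#.
214 .............#..............................
216 .......#................................#...
218 ..................#.........................
220 ...................##.......................
tip expected [(np.float64(256.5677980979679), np.float64(186.16882020456288)), (np.float64(241.9366318795684), np.float64(194.31940430203792)), (np.float64(233.0172493491403), np.float64(199.28812493077237))]
```

The difference image fits a fully shut loop (2.4 rad) best, with its end near (232,198). Before handing in I recheck the head's seating using the w7 pixels and the exact pose at capture.

```bash
python3 - <<'E'
from h import *
R=np.array([[-.972,-.236,-.001],[-.236,.972,0],[.001,0,-1]]);T=np.eye(4);T[:3,:3]=R;T[:3,3]=[.5238,.0871,.1672]
p=robot.camera_params('wrist');M=T@p['mount']
def P(x,y,z):
    d=M[:3,:3]@np.array([(110+x/2.6-p['cx'])/p['fx'],(120+y/2.6-p['cy'])/p['fy'],1]);return M[:3,3]+d*(z-M[2,3])/d[2]
c=P(390,340,.133);tip=P(382,393,.119);tail=P(403,184,.124)
print(c,tip,tail,'c-tip',np.linalg.norm((tip-c)[:2]),'(24) tail-c',np.linalg.norm((tail-c)[:2]),'(43) tail-tip',np.linalg.norm((tail-tip)[:2]),'(67)')
d=np.abs(cv2.imread('pics/s8.png').astype(int)-cv2.imread('pics/s9.png')).sum(2)
D=cv2.distanceTransform((d<=30).astype(np.uint8),cv2.DIST_L2,5)
u=np.array([.989,.148]);n=np.array([-.148,.989])
for th in np.arange(2,2.5,.08):
    q=[proj('scene',np.append(C+u*(-.047+l*np.sin(th-.83))+n*w,.119+l*np.cos(th-.83))) for l in np.linspace(.03,.06,12) for w in(-.02,.02)]+[proj('scene',np.append(C+u*(-.047+.0735*np.sin(th-.83))+n*w,.119+.0735*np.cos(th-.83))) for w in np.linspace(-.01,.01,9)]
    q=np.array(q).round().astype(int);print('%.2f %.2f'%(th,D[q[:,1],q[:,0]].mean()))
E
```

```text
[0.54964064 0.09414896 0.133     ] [0.57566476 0.09800412 0.119     ] [0.50720028 0.08751962 0.124     ] c-tip 0.026308127108397115 (24) tail-c 0.04295500008166706 (43) tail-tip 0.06926262027418938 (67)
2.00 1.94
2.08 1.57
2.16 1.13
2.24 0.72
2.32 0.57
2.40 0.71
2.48 1.30
```

```bash
python3 -c "
from station import robot
print(robot.hand_in())"
```

```text
the job is handed in; nothing more can be done
None
```

I handed the job in at about 16.5 s. The pin is home through the cross hole and the loop appears shut around the clevis pin. The highest wrist reading while pushing the pin was about 9 N, and the bystanders were not touched. No verdict came back, and the shut loop was confirmed only by comparing scene images.

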